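Load a slat in the drilling jig and hold it for the drill

TASK

Slide the pine slat flat along the jig's fence, under the aluminium guide plate, until its end butts against the end stop. Then hold it there ready for drilling: with one diagonal push, press it firmly down on the jig's board and back against the fence at the same time (about a kilo's push each way), lying flat and flush along the fence, and finish while still pressing. Leave the try square, pencil and offcut where they are.

Things in the scene. Friction and masses are not known exactly. Their poses are not given: they have to be found in the camera images.
- jig: shop-made wooden drilling jig bolted to the bench; cannot move, but is placed and turned differently each time, fence on the side away from the robot. Frame: x across the slat towards the fence, y along it towards the end stop, z up; origin on the bench, 18 mm under the board's top, below the centre line of a loaded slat. All points called 'jig' below are in mm in this frame
- jig_board: the jig's plywood baseboard, on which the slat lies; frame as the jig's; jig x -85 to 69, y -170 to 125, top at z = 18. Two bolt heads 6 high at x = -71, y = -150 and 100. Its loading end (y below -80) has no fence, so fingers fit on both sides of the slat there
- jig_fence: the jig's straight wooden fence; frame as the jig's; inner face at jig x = 29, 30 thick, y -80 to 125, z 18 to 41
- jig_corner (a point): point where fence face, end stop face and board top meet, jig (29, 100, 18); axes as the jig's. The wooden end stop block runs from here across to jig x = -63, is 25 long (y 100 to 125) and 22 high
- jig_mouth (a point): middle of the slot's mouth on the board's top, jig (-2, 26, 18); axes as the jig's. The slot, 62 wide and 23 high, lies between fence, board, guide plate and a wooden front post under the plate: post's inner face at jig x = -33, 18 thick, y 35 to 85, with a round nose of radius 9 reaching to y = 26
- jig_plate (a point): middle of the top of the aluminium guide plate with two steel drill bushes (4 high), jig (4, 60, 53); axes as the jig's. Plate 110 (x) by 50 (y) by 12 thick, its underside 23 above the board, its entry edge at jig y = 35
- slat_home (a point): where the slat's middle is when it is home, against stop, fence and board: jig (0, -40, 28); axes as the jig's. The home slat spans jig y -180 to 100, top at z = 38; from y = -80 to 26 its top and its near top edge (x = -29, z = 38) are open to a push
- slat: the workpiece: plain planed pine slat 280 long (its y axis), 58 wide (x), 20 thick (z), about 0.13 to 0.21 kg; origin at its middle (10 above its underside). It starts flat on the bench to the robot's right; both ends and both faces are alike. Planed wood: it slides fairly easily on board and fence (friction about 0.4, rubber fingertips grip it better)
- try_square: bystander: try square lying flat, aluminium stock 20 x 150 x 15 mm along y (origin under its middle), steel blade 190 mm along -x at its +y end
- pencil: bystander: flat carpenter's pencil 12 x 174 x 7 mm along y, origin under its middle
- offcut: bystander: batten offcut 45 x 100 x 45 mm, origin under its middle

How it is judged:
On the way, in this order (a step that is already met when the one before it is completed fails the run):
1. the slat's end is in the slot under the guide plate, the slat lying on the board (y of slat in the frame of jig between -0.095 and -0.035 m and z of slat in the frame of jig between 0.025 and 0.033 m and x of slat in the frame of jig between -0.008 and 0.004 m and angle between the y axis of slat and the y axis of jig, either way round below 0.12 rad).
2. the slat is home: its end against the stop (y of slat in the frame of jig between -0.0425 and -0.037 m and z of slat in the frame of jig between 0.025 and 0.033 m and angle between the y axis of slat and the y axis of jig, either way round below 0.1 rad), for 0.1 s.
At the end, for the whole second after the job is handed in: robot still pressing the slat (over 5 N), over 3 N on the fence and 5 N on the board; slat end within 2.5 mm of the stop, edge within 1.5 mm of the fence and 0.015 rad of parallel, flat on the board within 1.5 mm and 0.02 rad, at rest (y of slat in the frame of jig between -0.0425 and -0.037 m and x of slat in the frame of jig between -0.0015 and 0.002 m and z of slat in the frame of jig between 0.0265 and 0.0295 m and angle between the y axis of slat and the y axis of jig, either way round below 0.015 rad and angle between the z axis of slat and the z axis of jig, either way round below 0.02 rad and contact force between slat and jig_fence above 3 N and contact force between slat and jig_board above 5 N and contact force between any of the fingers, the arm and slat above 5 N and linear speed of slat below 0.01 m/s); the arm keeps its last pose, push and grip.
It fails at once if a bystander is moved more than 30 mm (distance of any of try_square, pencil, offcut from where it was at the start of the episode above 0.03 m).
It also fails if it takes over 54 s, if anything falls off the work surface, if the arm or the gripper's body presses on something with over 40 N, if the wrist force passes 120 N, or if a joint passes its speed limit or range.

ROBOT

A 6-joint arm with a two-finger parallel gripper is mounted at the origin on the work surface. World frame = base frame: x ahead of the robot, y to its left, z up, the work surface at z = 0. Lengths are in m, angles in rad, forces in N, time in s.
With the tool pointing down it reaches from about 0.3 to 1 m from the base axis. Payload 5.1 kg.
Tool frame: the origin (TCP) lies midway between the tips of the shut fingers; the grasp point (between the pads) lies 19 mm behind it; z points along the fingers, y is the direction in which the jaws open and shut (so a half turn about z gives the same grasp; the last joint's range is limited). The gripper opens to 95 mm and grips with 3 to 60 N. Pads are 20 mm wide; open, the fingers measure 119 mm over their backs; the gripper's body (75 mm by 180 mm) begins 59 mm behind the grasp point.
Start: joints at [-1.287, 0.124, 1.65, -0, 1.367, -0.083], TCP at [0.233, -0.607, 0.215] pointing down, gripper open.
Joint ranges: [-2.61, 2.61], [-1.02, 2.33], [0.03, 2.71], [-1.35, 4.49], [0.32, 2.68], [-2.91, 2.91]. Speed limits (rad/s): [2.57, 2.57, 3.14, 3.14, 3.14, 3.14].

INTERFACE

Orientations are given as a unit quaternion [w, x, y, z].
In Python, from bench import env gives the robot as it stands.
- The arm moves only by the tool arm_command, never from a script. Its argument "deltas" is a list of rows, each a list of 3 entries, a list of its own where there are three numbers: the shift along the tool's x, y, z in m, then the turn, a rotation vector about the tool's x, y, z in degrees, then the closure in counts, from 0 (fully open) to 255 (shut). A call has 1 to 10 rows; each row is the pose to reach, as a shift and turn from the pose commanded when the call began, along the tool's axes at that moment; what a row does not reach only later rows make up. A row lasts 1/10 s, in which the tool goes at most 50 mm and 8.59 degrees, less where a joint would pass 70% of its speed; a pose out of reach is approached as far as the arm can. A call with a gripper value outside its range is refused whole. The fingers move at their own pace and stop on an object; the grip force is fixed at half the most. Time passes only in rows, so rows that repeat a pose let the fingers close. It gives the time, the measured TCP pose, the force and the opening at its end, in the units of the state.
- env.state(): the state, without advancing time (a new reading comes with each control period).
- env.grab_frame(name): name is "scene" or "side" or "wrist"; returns (picture, depth): 384x512x3 uint8, blue, green, red; 384x512 float32, m along the optical axis (not along the pixel's ray), 0 where there is no reading.
- env.camera_model(name): a dict with "vfov" (degrees; the focal length in pixels is half the picture's height over the tangent of half this angle, whatever the lens; pixels are square), "cx", "cy" (the principal point, pixels), "camera_from_world" (4x4, takes a point from world to camera coordinates). Camera axes: x right, y up, looking along -z (the intrinsics and any distortion apply to the point x, -y, -z); pixel columns grow to the right and rows downward; lengths in m; the calibration is good to about 2 mm. A picture is of the moment at which its call begins: read the wrist's pose just before it. camera_model takes no time and is no camera call; for the wrist camera it gives the pose at the moment of the call.
- env.close_job(): hands the job in, once; it reports no verdict.
The state is a dict: "time_s": time; "joints": joint angles; "joint_velocities": joint speeds; "tau": joint torques, N m; "eef_pos": TCP position; "orientation": TCP orientation; "contact_force": force on the tool from outside, world axes, zero at the start; "moment": the same for the moment, N m; "gripper_width": opening from 0.0 (shut) to 1.0 (fully open).
Only numpy, scipy, OpenCV 4.12 (cv2) and the standard library are available. Lean on these libraries where they do the work, as an engineer would, in place of code of your own. Each camera call takes 0.05 s, during which the arm holds its last target.

## Working session

There is one attempt and no reset: what is moved stays moved. The work goes in short steps, Python scripts to look and compute and a tool call to move; the robot and the scene stay as the last step left them, time stands still between calls to the robot, and variables do not carry over. Pictures are saved under pics/ and viewed, and the job is handed in when it is done.

Besides the shell and the picture viewer there is one more tool, called after "Request:" as a command line: name --argument value ..., lists and objects as JSON in quotes. arm_command: Moves the arm, as the interface text tells. Its arguments: {"type":"object","properties":{"deltas":{"type":"array","items":{"type":"array"}}},"required":["deltas"]}

```bash
ls; mkdir -p pics; python3 - <<'E'
from bench import env
import cv2
print(env.state())
for n in ["scene","side","wrist"]:
    m=env.camera_model(n);print(n,m)
    p,d=env.grab_frame(n);cv2.imwrite(f"pics/{n}0.png",p)
    import numpy as np
    np.savez(f"{n}0.npz",p=p,d=d,M=m["camera_from_world"],v=m["vfov"],cx=m["cx"],cy=m["cy"])
E
```

```text
pics
{'time_s': 0.0, 'joints': array([-1.28663233e+00,  1.24492603e-01,  1.65162904e+00, -2.72378771e-05,
        1.36749356e+00, -8.25721581e-02]), 'joint_velocities': array([ 8.98037245e-04,  2.33139419e-03, -4.18443139e-05,  4.44623737e-04,
       -2.00548055e-04,  3.26381772e-04]), 'tau': array([-8.97105328e-04, -4.17611253e+01, -3.59930563e+01,  7.73390452e-02,
        4.93500789e-02, -1.90749101e-04]), 'eef_pos': array([ 0.23287786, -0.60618271,  0.21342172]), 'orientation': array([-1.00479929e-03,  9.83234121e-01,  1.82344839e-01, -1.15027766e-04]), 'contact_force': array([-0.13440513, -0.503077  , -0.03734656]), 'moment': array([-0.02212253, -0.0249757 ,  0.01418122]), 'gripper_width': 0.997677843137354}
scene {'vfov': 56.90057554279621, 'cx': 259.33308770075666, 'cy': 192.899272025191, 'camera_from_world': array([[-6.53696946e-01,  7.56756047e-01, -7.67077042e-04,
         3.36952665e-01],
       [-4.40942689e-01, -3.80068567e-01,  8.13091280e-01,
         1.90209837e-01],
       [ 6.15020201e-01,  5.31853524e-01,  5.82135708e-01,
        -1.25285298e+00],
       [ 0.00000000e+00,  0.00000000e+00,  0.00000000e+00,
         1.00000000e+00]])}
side {'vfov': 54.40241673492488, 'cx': 250.88792321231418, 'cy': 186.97056058281126, 'camera_from_world': array([[-0.68701676, -0.72663527, -0.00302555,  0.40812082],
       [ 0.47664908, -0.45379558,  0.75291117, -0.31814743],
       [-0.54846479,  0.51582046,  0.6581152 , -0.61047306],
       [ 0.        ,  0.        ,  0.        ,  1.        ]])}
wrist {'vfov': 66.7599427740429, 'cx': 255.95634221759784, 'cy': 191.90907356978258, 'camera_from_world': array([[ 0.35828777, -0.93360998, -0.00151239, -0.64943468],
       [ 0.89764693,  0.34493076, -0.27432236,  0.03161584],
       [ 0.25663176,  0.09692875,  0.9616366 , -0.39006667],
       [ 0.        ,  0.        ,  0.        ,  1.        ]])}
```

View pics/scene0.png

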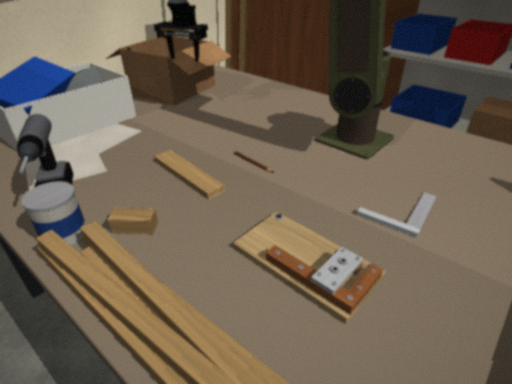

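View pics/side0.png

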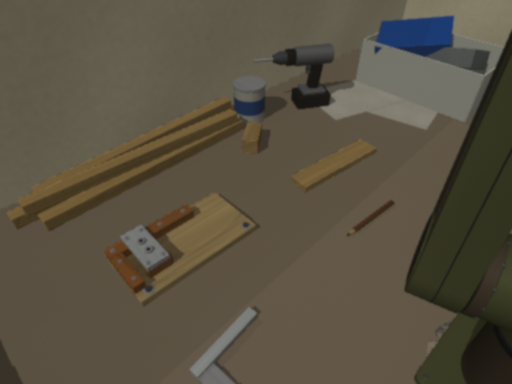

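View pics/wrist0.png

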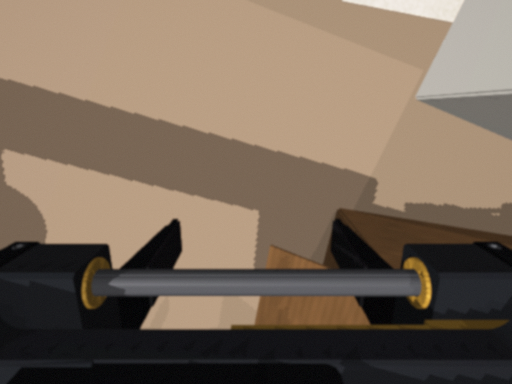

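```bash
cat > h.py <<'E'
import numpy as np, cv2
def pts(p,d,M,v,cx,cy):
    h,w=d.shape; f=h/2/np.tan(np.radians(v)/2)
    u,vv=np.meshgrid(np.arange(w),np.arange(h))
    X=np.stack([(u-cx)/f*d,-(vv-cy)/f*d,-d,np.ones_like(d)],-1)
    W=X@np.linalg.inv(M).T
    W=W[...,:3]; W[d<=0]=np.nan
    return W
def load(n):
    z=np.load(n); return z['p'],pts(z['p'],z['d'].astype(float),z['M'],float(z['v']),float(z['cx']),float(z['cy']))
E
python3 - <<'E'
from h import *
for n in ["scene","side"]:
    p,W=load(n+"0.npz")
    probes={"scene":[(188,173),(279,240),(340,262),(360,285),(255,162),(290,262),(132,215),(230,190)],"side":[(335,165),(210,230),(145,245),(125,270),(170,222),(370,220),(250,135),(300,230)]}[n]
    for u,v in probes: print(n,u,v,W[v,u].round(4))
    q=W.reshape(-1,3)
    # heightmap
    x0,y0,s=0.2,-0.6,0.001
    m=(q[:,2]>0.009)&(q[:,2]<0.08)&(q[:,0]>.1)&(q[:,0]<.9)&(q[:,1]>-.6)&(q[:,1]<.5)
    img=np.zeros((800,1100),np.uint8)
    ii=((q[m,0]-.1)*1000).astype(int);jj=((q[m,1]+.6)*1000).astype(int)
    img[ii.clip(0,799),jj.clip(0,1099)]=(q[m,2]*1000*4).clip(30,255)
    img=cv2.dilate(img,np.ones((3,3)))
    cv2.imwrite(f"pics/hm_{n}.png",cv2.resize(img,(800,582)))
E
```

```text
scene 188 173 [ 0.5482 -0.2472  0.0193]
scene 279 240 [0.5969 0.1295 0.0185]
scene 340 262 [0.6001 0.2838 0.0562]
scene 360 285 [0.6143 0.3373 0.0424]
scene 255 162 [ 0.3596 -0.1525  0.0086]
scene 290 262 [0.6521 0.2006 0.0404]
scene 132 215 [ 0.7801 -0.1679  0.0466]
scene 230 190 [ 0.5122 -0.1118  0.0016]
side 335 165 [ 0.5233 -0.2462  0.0218]
side 210 230 [0.5728 0.146  0.02  ]
side 145 245 [0.6061 0.285  0.0537]
side 125 270 [0.5893 0.3429 0.0406]
side 170 222 [0.6359 0.2063 0.0415]
side 370 220 [ 0.3506 -0.1568  0.0025]
side 250 135 [ 0.7621 -0.1556  0.0456]
side 300 230 [ 0.4434 -0.0129  0.0028]
```

View pics/hm_scene.png

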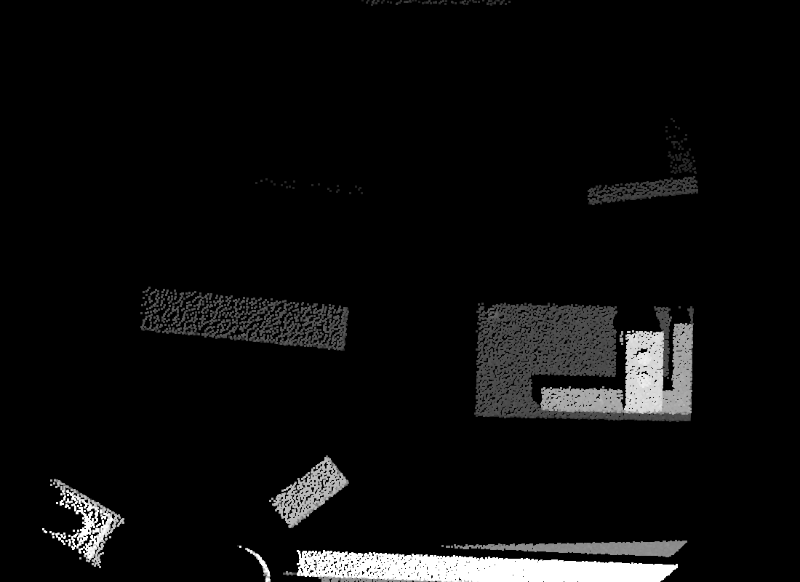

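View pics/hm_side.png

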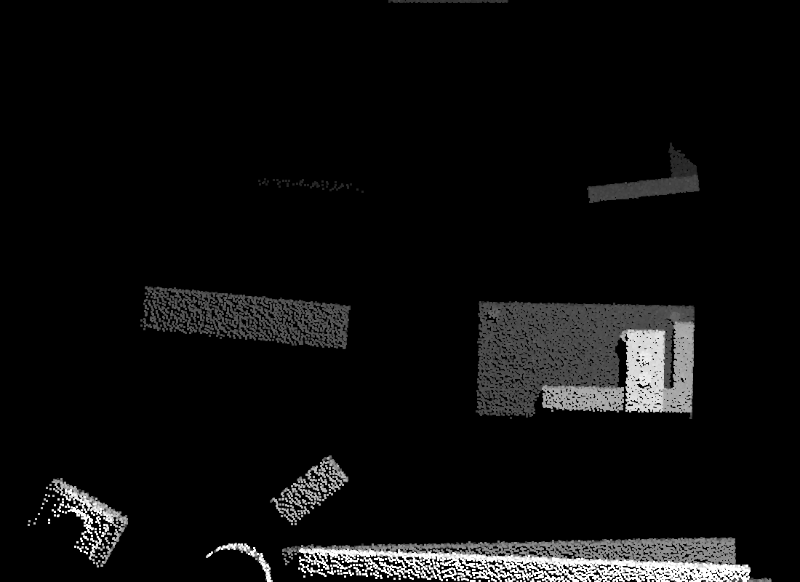

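```bash
python3 - <<'E'
from h import *
def rect(q):
    (c,s,a)=cv2.minAreaRect((q[:,:2]*1000).astype(np.float32)); return np.round(c,1),np.round(s,1),round(a,2)
for n in ["scene","side"]:
    p,W=load(n+"0.npz"); q=W.reshape(-1,3); q=q[~np.isnan(q[:,0])]
    def box(x0,x1,y0,y1,z0,z1): 
        return q[(q[:,0]>x0)&(q[:,0]<x1)&(q[:,1]>y0)&(q[:,1]<y1)&(q[:,2]>z0)&(q[:,2]<z1)]
    def trim(b):
        # remove sparse outliers
        H=np.zeros((1000,1400),np.uint8);i=(b[:,0]*1000).astype(int);j=((b[:,1]+.7)*1000).astype(int)
        H[i,j]=1;N=cv2.boxFilter(H.astype(np.float32),-1,(9,9),normalize=False)
        return b[N[i,j]>np.median(N[i,j])*.35]
    sl=trim(box(.45,.62,-.43,-.1,.012,.03)); print(n,"slat",rect(sl),np.median(sl[:,2]))
    jb=trim(box(.45,.72,0.,.4,.011,.07)); print("jig",rect(jb))
    b2=box(.52,.6,.07,.2,.01,.03);print("board z",np.median(b2[:,2]))
    f=trim(box(.6,.68,.12,.25,.034,.046));print("fence",rect(f),np.median(f[:,2]))
    pl=trim(box(.5,.68,.2,.4,.047,.065));print("plate",rect(pl),np.median(pl[:,2]))
    st=trim(box(.5,.68,.32,.4,.033,.046));print("stop",rect(st),np.median(st[:,2]))
    t=box(.45,.5,-.1,.05,-.02,.02);print("table",np.median(t[:,2]))
    for nm,b in [("sq",box(.3,.38,.19,.37,.008,.03)),("off",box(.7,.85,-.3,-.1,.03,.06))]: print(nm,rect(trim(b)))
E
```

```text
scene slat (array([ 537.9, -264.5]), array([282.7,  59.9]), 84.55) 0.021147453878722855
jig (array([597.5, 203.2]), array([295.8, 156.1]), 88.7)
board z 0.018917749219076185
fence (array([649.7, 197.3]), array([ 33.6, 104.9]), 0.37) 0.04167651295244934
plate (array([611.8, 285.9]), array([ 50., 111.]), 88.91) 0.053831106398494755
stop (array([607.1, 336.1]), array([ 29.7, 123.7]), 88.27) 0.04082911114296184
table 0.001139738191712092
sq (array([340.8, 281.2]), array([ 65.3, 150. ]), 6.41)
off (array([ 776.8, -174.9]), array([ 47.5, 101.6]), 38.82)
side slat (array([ 536.7, -262.7]), array([282.6,  61.6]), 84.5) 0.020931895926501354
jig (array([594.8, 205.2]), array([295.3, 155.2]), 89.22)
board z 0.019073736220090898
fence (array([648., 198.]), array([103.3,  31.8]), 88.43) 0.04180243850458942
plate (array([609.6, 287. ]), array([ 50.5, 111.7]), 88.74) 0.054062587278322805
stop (array([604.6, 336.5]), array([ 31.2, 123. ]), 88.81) 0.041121210117100016
table 0.0010712366831343578
sq (array([338.2, 281.9]), array([ 64.5, 151. ]), 6.66)
off (array([ 800.8, -205.9]), array([ 45.6, 186.2]), 38.66)
```

```bash
cat > mv.py <<'E'
import numpy as np
from scipy.spatial.transform import Rotation as R
import json,os
from bench import env
def wx(q): return R.from_quat([q[1],q[2],q[3],q[0]])
def cmd():
    c=json.load(open('cmd.json')); return np.array(c['p']),R.from_quat(c['q'])
def save(p,r): json.dump({'p':list(map(float,p)),'q':list(map(float,r.as_quat()))},open('cmd.json','w'))
def apply(shift,deg):   # after a move: update the tracked commanded pose
    p,r=cmd(); save(p+r.apply(shift), r*R.from_rotvec(deg,degrees=True))
def need(p1,r1):
    p,r=cmd(); s=r.inv().apply(np.array(p1)-p); t=(r.inv()*r1).as_rotvec(degrees=True)
    print("need shift",s.round(4),"turn",t.round(2))
def down(yaw_y): # tool z down, tool y axis at world angle yaw_y deg
    a=np.radians(yaw_y); y=np.array([np.cos(a),np.sin(a),0]); z=np.array([0,0,-1.]); x=np.cross(y,z)
    return R.from_matrix(np.stack([x,y,z],1))
def show():
    s=env.state(); p,r=cmd(); m=wx(s['orientation'])
    print("t",round(s['time_s'],2),"pos",s['eef_pos'].round(4),"err pos",(s['eef_pos']-p).round(4),"err rot",((r.inv()*m).as_rotvec(degrees=True)).round(2),"F",s['contact_force'].round(1),"w",round(s['gripper_width'],3))
TH=-1.15
JO=np.array([.605,.2265,0])
def jig(x,y,z): # mm -> world
    return JO+R.from_euler('z',TH,degrees=True).apply(np.array([x,y,z])/1000)
def tojig(w): return R.from_euler('z',-TH,degrees=True).apply(np.array(w)-JO)*1000
E
python3 - <<'E'
from mv import *
save([.233,-.607,.215],wx([0,.98323,.18234,0]))
show()
need([.5314,-.3253,.12],down(-5.5))
E
```

```text
t 0.15 pos [ 0.2329 -0.6063  0.2137] err pos [-0.0001  0.0007 -0.0013] err rot [ 0.09  0.01 -0.01] F [-0.7  0.3 -1.1] w 0.997
need shift [ 0.3796 -0.156   0.095 ] turn [  0.     0.   -63.49]
```

Request:
arm_command --deltas '[[[0.38,-0.156,0.095],[0,0,-63.5],0],[[0.38,-0.156,0.095],[0,0,-63.5],0],[[0.38,-0.156,0.095],[0,0,-63.5],0],[[0.38,-0.156,0.095],[0,0,-63.5],0],[[0.38,-0.156,0.095],[0,0,-63.5],0],[[0.38,-0.156,0.095],[0,0,-63.5],0],[[0.38,-0.156,0.095],[0,0,-63.5],0],[[0.38,-0.156,0.095],[0,0,-63.5],0],[[0.38,-0.156,0.095],[0,0,-63.5],0],[[0.38,-0.156,0.095],[0,0,-63.5],0]]'

```text
time_s: 1.15
eef_pos: [0.5329, -0.322, 0.118]
orientation: [-0.001, 0.739, 0.674, -0.0]
contact_force: [-0.5, -0.2, -0.1]
gripper_width: 1.001
```

```bash
python3 - <<'E'
from mv import *
import cv2
apply([.38,-.156,.095],[0,0,-63.5]); show()
m=env.camera_model("wrist"); p,d=env.grab_frame("wrist"); cv2.imwrite("pics/wrist1.png",p)
np.savez("wrist1.npz",p=p,d=d,M=m["camera_from_world"],v=m["vfov"],cx=m["cx"],cy=m["cy"])
p,d=env.grab_frame("scene"); cv2.imwrite("pics/scene1.png",p)
show(); need([.5314,-.3253,.007],down(-5.5))
E
```

```text
t 1.15 pos [ 0.5329 -0.322   0.118 ] err pos [ 0.0011  0.0031 -0.002 ] err rot [ 0.12  0.1  -0.25] F [-0.5 -0.2 -0.1] w 1.001
t 1.25 pos [ 0.5316 -0.3247  0.1193] err pos [-0.0002  0.0004 -0.0007] err rot [ 0.06 -0.   -0.06] F [-0.5 -0.2 -0.7] w 0.997
need shift [-0.0002 -0.0004  0.113 ] turn [0.   0.   0.01]
```

View pics/wrist1.png

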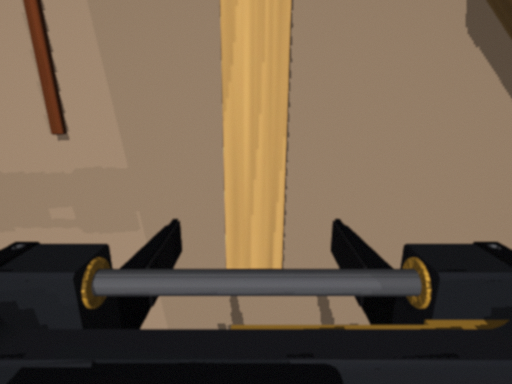

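View pics/scene1.png

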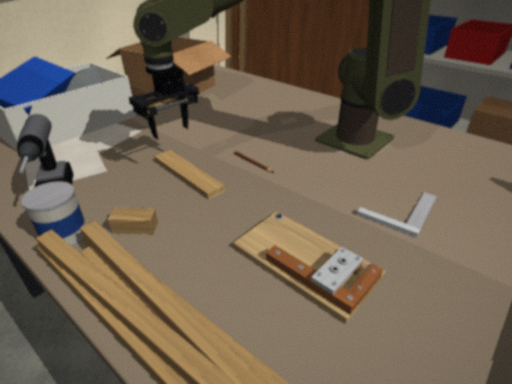

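```bash
python3 - <<'E'
from h import *
z=np.load("scene0.npz");f=192/np.tan(np.radians(float(z['v']))/2)
for w in [(.5314,-.3253,.12),(.5314,-.3253,.02),(.524,-.403,.02)]:
    c=z['M']@np.array([*w,1]);print(c[0]/-c[2]*f+z['cx'],-c[1]/-c[2]*f+z['cy'])
p,W=load("wrist1.npz");q=W.reshape(-1,3)
m=(q[:,2]>.012)&(q[:,2]<.03)&(q[:,1]>-.32)&(q[:,1]<-.14)&(abs(q[:,0]-.54)<.06);b=q[m]
for y in np.arange(-.31,-.2,.02):
    s=b[abs(b[:,1]-y)<.004]; 
    if len(s): print(y,s[:,0].min(),s[:,0].max(),s[:,0].mean())
E
```

```text
170.95491511108594 131.92303673569742
175.71120378786281 161.683705761781
162.22328345165946 152.6932227817133
-0.31 0.5020101198137515 0.5597857265726094 0.5311418483864249
-0.29 0.5035008614644514 0.5621107289909658 0.532927727423258
-0.26999999999999996 0.5058630193647107 0.5642030912994956 0.534993441185465
-0.24999999999999994 0.5076759545366872 0.5655487402806711 0.5368201798494409
-0.22999999999999993 0.5100430667036616 0.5675297806251254 0.5391539997998872
-0.2099999999999999 0.5118021945420161 0.569775157490648 0.540976643207782
```

Request:
arm_command --deltas '[[[0,0,0.05],[0,0,0],0],[[0,0,0.09],[0,0,0],0],[[0,0,0.113],[0,0,0],0],[[0,0,0.113],[0,0,0],0],[[0,0,0.113],[0,0,0],255],[[0,0,0.113],[0,0,0],255],[[0,0,0.113],[0,0,0],255],[[0,0,0.113],[0,0,0],255],[[0,0,0.113],[0,0,0],255],[[0,0,0.113],[0,0,0],255]]'

```text
time_s: 2.25
eef_pos: [0.5321, -0.325, 0.0073]
orientation: [0.0, 0.74, 0.673, -0.0]
contact_force: [-0.8, 0.4, 4.0]
gripper_width: 0.605
```

```bash
python3 - <<'E'
from mv import *
apply([0,0,.113],[0,0,0]); show()
p,r=cmd()
need([p[0],p[1],.08],r)
E
```

```text
t 2.25 pos [ 0.5321 -0.325   0.0073] err pos [0.0003 0.0001 0.0003] err rot [-0.02 -0.03 -0.02] F [-0.8  0.4  4. ] w 0.605
need shift [ 0.     0.    -0.073] turn [0. 0. 0.]
```

Request:
arm_command --deltas '[[[0,0,-0.03],[0,0,0],255],[[0,0,-0.073],[0,0,0],255],[[0,0,-0.073],[0,0,0],255]]'

```text
time_s: 2.55
eef_pos: [0.5355, -0.3274, 0.0864]
orientation: [0.006, 0.74, 0.673, 0.001]
contact_force: [0.5, -0.4, -1.1]
gripper_width: 0.608
```

```bash
python3 - <<'E'
from mv import *
apply([0,0,-.073],[0,0,0]); show()
import cv2
p,d=env.grab_frame("side");cv2.imwrite("pics/side2.png",p)
need([*jig(-2,-197,80)],down(TH))
E
```

```text
t 2.55 pos [ 0.5355 -0.3274  0.0864] err pos [ 0.0038 -0.0023  0.0064] err rot [-0.57 -0.34 -0.02] F [ 0.5 -0.4 -1.1] w 0.608
need shift [ 0.3595  0.033  -0.    ] turn [ 0.    0.   -4.34]
```

View pics/side2.png

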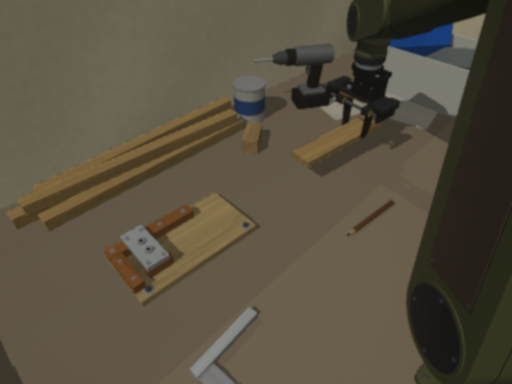

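Request:
arm_command --deltas '[[[0.04,0.004,0],[0,0,-1],255],[[0.08,0.008,0],[0,0,-2],255],[[0.12,0.012,0],[0,0,-3],255],[[0.16,0.016,0],[0,0,-4.34],255],[[0.2,0.02,0],[0,0,-4.34],255],[[0.24,0.024,0],[0,0,-4.34],255],[[0.28,0.028,0],[0,0,-4.34],255],[[0.32,0.03,0],[0,0,-4.34],255],[[0.3595,0.033,0],[0,0,-4.34],255],[[0.3595,0.033,0],[0,0,-4.34],255]]'

```text
time_s: 3.6
eef_pos: [0.5979, 0.034, 0.0775]
orientation: [-0.002, 0.712, 0.702, -0.001]
contact_force: [-0.0, -0.9, -2.2]
gripper_width: 0.606
```

```bash
python3 - <<'E'
from mv import *
from h import *
apply([.3595,.033,0],[0,0,-4.34]); show()
def snap(n,k):
    m=env.camera_model(n); p,d=env.grab_frame(n); cv2.imwrite(f"pics/{n}{k}.png",p)
    np.savez(f"{n}{k}.npz",p=p,d=d,M=m["camera_from_world"],v=m["vfov"],cx=m["cx"],cy=m["cy"])
    return pts(p,d.astype(float),m["camera_from_world"],m["vfov"],m["cx"],m["cy"])
for n in ("side","scene"):
    W=snap(n,3).reshape(-1,3); J=np.array(W-JO)@R.from_euler('z',TH,degrees=True).as_matrix()*1000
    b=J[(J[:,2]>62)&(J[:,2]<120)&(J[:,1]<40)&(abs(J[:,0])<50)&(J[:,1]>-160)]
    for y in range(-150,30,20):
        s=b[abs(b[:,1]-y)<5]
        if len(s)>5: print(n,y,len(s),"x",np.percentile(s[:,0],[1,99]).round(1),"z",np.median(s[:,2]).round(1))
    print("end",np.percentile(b[:,1],99.5))
show()
E
```

```text
t 3.6 pos [0.5979 0.034  0.0775] err pos [-0.0011  0.0044 -0.0025] err rot [ 0.18  0.07 -0.29] F [-0.  -0.9 -2.2] w 0.606
side -150 103 x [-33.4  24.4] z 90.9
side -130 101 x [-33.2  24.8] z 90.5
side -110 108 x [-34.1  24.8] z 90.4
side -90 106 x [-33.4  24.5] z 90.3
side -70 111 x [-34.1  24.2] z 90.1
side -50 119 x [-34.6  24.1] z 90.3
side -30 123 x [-34.5  22.9] z 90.1
side -10 125 x [-34.2  23.4] z 90.0
side 10 130 x [-34.6  24.1] z 85.4
end 9.382886634105576
scene -150 97 x [-29.5  26.5] z 90.7
scene -130 91 x [-30.8  26.6] z 90.3
scene -110 102 x [-32.1  26.2] z 90.2
scene -90 102 x [-29.7  26.8] z 89.8
scene -70 110 x [-32.2  26.2] z 89.8
scene -50 115 x [-31.7  25.8] z 89.7
scene -30 119 x [-30.9  26.3] z 89.7
scene -10 125 x [-31.   25.7] z 89.4
scene 10 93 x [-31.8  25.1] z 80.0
end 6.236551365502017
t 3.7 pos [0.5977 0.0306 0.0777] err pos [-0.0013  0.001  -0.0023] err rot [ 0.19 -0.03 -0.13] F [ 0.3  0.6 -1.5] w 0.607
```

View pics/side3.png

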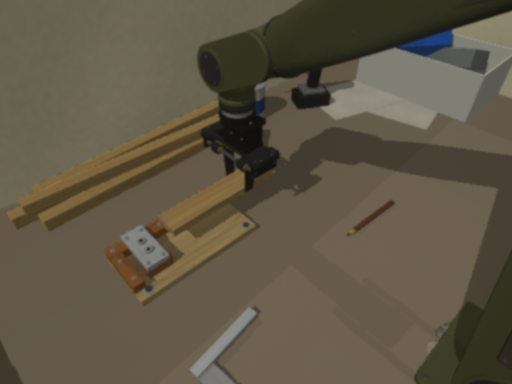

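Request:
arm_command --deltas '[[[0,0.0015,0.02],[0,0,0.3],255],[[0,0.0015,0.035],[0,0,0.3],255],[[0,0.0015,0.046],[0,0,0.3],255],[[0,0.0015,0.05],[0,0,0.3],255],[[0,0.0015,0.052],[0,0,0.3],255],[[0,0.0015,0.053],[0,0,0.3],255],[[0,0.0015,0.053],[0,0,0.3],255]]'

```text
time_s: 4.4
eef_pos: [0.6009, 0.0297, 0.0272]
orientation: [0.0, 0.716, 0.698, 0.0]
contact_force: [-0.7, 0.1, -2.5]
gripper_width: 0.607
```

```bash
cat >> mv.py <<'E'
from h import *
def snap(n,k):
    m=env.camera_model(n); p,d=env.grab_frame(n); cv2.imwrite(f"pics/{n}{k}.png",p)
    return pts(p,d.astype(float),m["camera_from_world"],m["vfov"],m["cx"],m["cy"])
def slat(k,zlo,zhi,xlo=-45,xhi=40,ymax=40):
  for n,off in (("side",1.3),("scene",-1.3)):
    W=snap(n,k).reshape(-1,3); J=np.array(W-JO)@R.from_euler('z',TH,degrees=True).as_matrix()*1000
    b=J[(J[:,2]>zlo)&(J[:,2]<zhi)&(J[:,1]<ymax)&(J[:,0]>xlo)&(J[:,0]<xhi)&(J[:,1]>-240)]
    for y in range(-190,50,30):
        s=b[abs(b[:,1]-y)<5]
        if len(s)>5: print(n,y,len(s),"x",(np.percentile(s[:,0],[1,99])+off).round(1),"z",np.median(s[:,2]).round(1))
    print("yrange",np.percentile(b[:,1],[.5,99.5]).round(1))
E
python3 - <<'E'
from mv import *
apply([0,.0015,.053],[0,0,.3]); show()
slat(4,33,40.5,-45,26)
show()
E
```

```text
t 4.4 pos [0.6009 0.0297 0.0272] err pos [0.0003 0.0001 0.0002] err rot [-0.03 -0.01 -0.01] F [-0.7  0.1 -2.5] w 0.607
side -190 29 x [-34.1  26.3] z 39.6
side -160 33 x [-29.1  25.8] z 39.6
side -130 45 x [-28.7  25.2] z 39.4
side -100 55 x [-28.1  25.2] z 39.4
side -70 65 x [-28.7  26.7] z 39.2
side -40 77 x [-28.   25.5] z 39.6
side -10 79 x [-28.4  25.8] z 39.2
yrange [-229.6    5.1]
scene -190 27 x [-32.5  22.5] z 40.0
scene -160 30 x [-30.4  22.4] z 39.8
scene -130 41 x [-26.3  24.4] z 39.8
scene -100 49 x [-29.3  23.7] z 39.8
scene -70 67 x [-29.1  23.1] z 39.2
scene -40 67 x [-28.9  23.2] z 39.5
scene -10 80 x [-27.8  23.3] z 39.4
yrange [-219.4    4.1]
t 4.5 pos [0.6009 0.0298 0.0273] err pos [0.0004 0.0002 0.0003] err rot [-0.04 -0.01 -0.02] F [-0.3  0.2 -2.1] w 0.606
```

View pics/scene4.png

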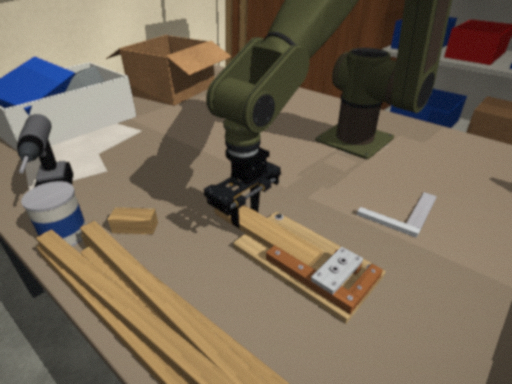

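Request:
arm_command --deltas '[[[0,-0.001,0.001],[0,0,0],255],[[0,-0.001,0.002],[0,0,0],255],[[0,-0.001,0.002],[0,0,0],255],[[0,-0.001,0.002],[0,0,0],255]]'

```text
time_s: 4.9
eef_pos: [0.6, 0.0299, 0.0253]
orientation: [0.0, 0.716, 0.698, 0.0]
contact_force: [-1.2, 0.6, 2.7]
gripper_width: 0.606
```

```bash
python3 - <<'E'
from mv import *
apply([0,-.001,.002],[0,0,0]); show()
slat(5,30,46,-45,27.5)
show()
E
```

```text
t 4.9 pos [0.6    0.0299 0.0253] err pos [0.0005 0.0004 0.0003] err rot [-0.05  0.01 -0.  ] F [-1.2  0.6  2.7] w 0.606
side -190 75 x [-36.5  28.7] z 39.0
side -160 76 x [-29.6  27.6] z 38.8
side -130 84 x [-29.3  28.2] z 38.9
side -100 89 x [-29.3  26.9] z 39.0
side -70 92 x [-28.7  27.1] z 39.1
side -40 100 x [-28.7  26.7] z 39.0
side -10 102 x [-28.9  28.1] z 39.1
yrange [-225.1   22. ]
scene -190 73 x [-35.5  25.5] z 39.0
scene -160 73 x [-29.8  25.9] z 38.8
scene -130 70 x [-29.9  25.3] z 39.0
scene -100 79 x [-29.9  26. ] z 39.0
scene -70 78 x [-28.5  25. ] z 39.0
scene -40 88 x [-30.1  25. ] z 39.0
scene -10 89 x [-29.1  24.6] z 39.0
yrange [-225.     4.1]
t 5.0 pos [0.6    0.0299 0.0253] err pos [0.0005 0.0003 0.0003] err rot [-0.05  0.01 -0.  ] F [-1.2 -0.1  2.8] w 0.608
```

Request:
arm_command --deltas '[[[0.008,-0.0005,0],[0,0,0],255],[[0.016,-0.0005,0],[0,0,0],255],[[0.024,-0.0005,0],[0,0,0],255],[[0.032,-0.0005,0],[0,0,0],255],[[0.04,-0.0005,0],[0,0,0],255],[[0.048,-0.0005,0],[0,0,0],255],[[0.055,-0.0005,0],[0,0,0],255],[[0.055,-0.0005,0],[0,0,0],255]]'

```text
time_s: 5.8
eef_pos: [0.601, 0.0866, 0.0253]
orientation: [0.0, 0.716, 0.698, 0.001]
contact_force: [0.1, 0.9, 5.6]
gripper_width: 0.609
```

```bash
python3 - <<'E'
from mv import *
apply([.055,-.0005,0],[0,0,0]); show()
print(tojig(env.state()['eef_pos']), env.state()['moment'])
slat(6,30,46,-45,27.5)
E
```

```text
t 5.8 pos [0.601  0.0866 0.0253] err pos [0.0006 0.002  0.0003] err rot [-0.07  0.07 -0.06] F [0.1 0.9 5.6] w 0.609
[  -1.20457407 -139.94390939   25.33448264] [0.21982256 0.06041304 0.07032478]
side -190 7 x [-30.3 -27.6] z 33.4
side -160 8 x [-29.8 -27.4] z 35.2
side -130 92 x [-36.4  27.3] z 38.9
side -100 91 x [-29.2  27.7] z 38.9
side -70 97 x [-30.3  27.5] z 38.9
side -40 98 x [-29.8  28.5] z 38.9
side -10 105 x [-29.6  27.9] z 38.9
side 20 107 x [-30.1  27.7] z 38.7
yrange [-203.4   30.4]
scene -160 26 x [-29.   -2.7] z 38.7
scene -130 87 x [-35.5  25.9] z 39.0
scene -100 82 x [-30.2  25.9] z 38.9
scene -70 80 x [-30.2  24.9] z 38.8
scene -40 84 x [-29.3  24.4] z 38.9
scene -10 98 x [-29.4  25.1] z 38.9
scene 20 99 x [-30.5  25.6] z 38.8
yrange [-166.    27.6]
```

View pics/scene6.png

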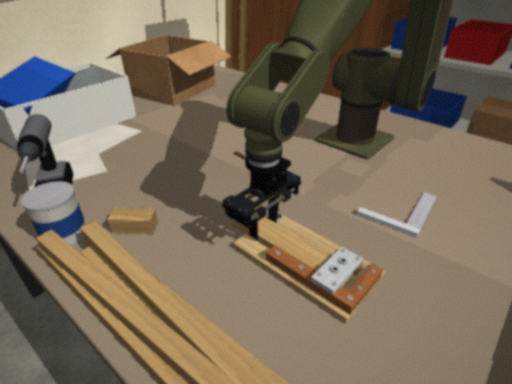

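Request:
arm_command --deltas '[[[0.008,0,0],[0,0,0],255],[[0.016,0,0],[0,0,0],255],[[0.024,0,0],[0,0,0],255],[[0.03,0,0],[0,0,0],255],[[0.033,0,0],[0,0,0],255],[[0.035,0,0],[0,0,0],255],[[0.036,0,0],[0,0,0],255],[[0.037,0,0],[0,0,0],255],[[0.037,0,0],[0,0,0],255]]'

```text
time_s: 6.8
eef_pos: [0.6018, 0.1225, 0.0254]
orientation: [0.0, 0.716, 0.698, 0.0]
contact_force: [-0.6, -2.2, 5.6]
gripper_width: 0.605
```

```bash
python3 - <<'E'
from mv import *
apply([.037,0,0],[0,0,0]); show()
print(tojig(env.state()['eef_pos']), env.state()['moment'])
E
```

```text
t 6.8 pos [0.6018 0.1225 0.0254] err pos [0.0005 0.0009 0.0004] err rot [-0.06 -0.01 -0.05] F [-0.6 -2.2  5.6] w 0.605
[  -1.06340143 -104.06719308   25.35464952] [-0.26787842  0.11753081  0.06994211]
```

Request:
arm_command --deltas '[[[0.001,0,0],[0,0,0],255],[[0.0015,0,0],[0,0,0],255],[[0.002,0,0],[0,0,0],255],[[0.002,0,0],[0,0,0],255]]'

```text
time_s: 7.2
eef_pos: [0.6019, 0.1244, 0.0254]
orientation: [0.0, 0.716, 0.698, 0.0]
contact_force: [-0.3, -3.3, 5.7]
gripper_width: 0.614
```

```bash
python3 - <<'E'
from mv import *
apply([.002,0,0],[0,0,0]); show()
print(tojig(env.state()['eef_pos']), env.state()['moment'])
slat(7,30,46,-45,27.5)
E
```

```text
t 7.2 pos [0.6019 0.1244 0.0254] err pos [0.0005 0.0008 0.0004] err rot [-0.06 -0.02 -0.04] F [-0.3 -3.3  5.7] w 0.614
[  -1.0457479  -102.18116686   25.37624369] [-0.40813382  0.12461373  0.03021553]
side -160 9 x [-29.4 -27.9] z 33.2
side -130 9 x [-29.7 -27.9] z 34.8
side -100 76 x [-36.4  28.6] z 39.2
side -70 94 x [-28.9  27.3] z 39.1
side -40 97 x [-29.8  27.7] z 38.9
side -10 101 x [-29.2  28.2] z 39.0
side 20 109 x [-29.6  28.1] z 38.6
yrange [-168.4   30.3]
scene -100 74 x [-31.7  22.1] z 39.2
scene -70 82 x [-29.2  25.5] z 38.9
scene -40 87 x [-29.7  24.1] z 38.8
scene -10 95 x [-29.2  24.5] z 38.8
scene 20 96 x [-31.5  25.1] z 38.8
yrange [-126.9   27.5]
```

Keep creeping towards the stop.

Request:
arm_command --deltas '[[[0.001,0,0],[0,0,0],255],[[0.002,0,0],[0,0,0],255],[[0.003,0,0],[0,0,0],255],[[0.003,0,0],[0,0,0],255]]'

```text
time_s: 7.7
eef_pos: [0.6019, 0.1252, 0.0254]
orientation: [0.002, 0.715, 0.699, -0.001]
contact_force: [-1.1, -9.4, 6.4]
gripper_width: 0.608
```

```bash
python3 - <<'E'
from mv import *
apply([.003,0,0],[0,0,0]); show()
print(tojig(env.state()['eef_pos']), env.state()['moment'])
E
```

```text
t 7.7 pos [0.6019 0.1252 0.0254] err pos [ 0.0004 -0.0014  0.0004] err rot [-0.03 -0.25 -0.09] F [-1.1 -9.4  6.4] w 0.608
[  -1.05846669 -101.35812422   25.35164955] [-1.61766445  0.13063067  0.0966722 ]
```

Request:
arm_command --deltas '[[[0,0,0],[0,0,0],120],[[0,0,0],[0,0,0],60],[[0,0,0],[0,0,0],40],[[0,0,0],[0,0,0],40],[[0,0,-0.01],[0,0,0],40],[[0,0,-0.04],[0,0,0],40],[[0,0,-0.09],[0,0,0],40],[[0,0,-0.135],[0,0,0],40],[[0,0,-0.135],[0,0,0],255]]'

```text
time_s: 8.6
eef_pos: [0.6064, 0.1279, 0.1696]
orientation: [0.005, 0.716, 0.698, 0.006]
contact_force: [0.5, 0.2, 0.8]
gripper_width: 0.801
```

```bash
python3 - <<'E'
from mv import *
apply([0,0,-.135],[0,0,0]); show()
slat(8,30,46,-45,27.5)
# tool for pushing: z=(+x,-z)/sqrt2 in jig; y along jig -y or +y
J=R.from_euler('z',TH,degrees=True)
z=np.array([1,0,-1])/np.sqrt(2)
for sgn in (1,-1):
    y=np.array([0,sgn,0]);x=np.cross(y,z)
    r=J*R.from_matrix(np.stack([x,y,z],1)); p=jig(-29,-30,38)-J.apply(z)*.06
    need(p,r)
# jaws in tilt plane
x=np.array([0,1,0.]);y=np.cross(z,x); need(jig(-29,-30,38)-J.apply(z)*.06,J*R.from_matrix(np.stack([x,y,z],1)))
print(env.state()['joints'])
E
```

```text
t 8.6 pos [0.6064 0.1279 0.1696] err pos [0.0049 0.0013 0.0096] err rot [-0.88  0.15 -0.02] F [0.5 0.2 0.8] w 0.801
side -160 85 x [-29.8  27.9] z 38.9
side -130 84 x [-29.6  28.4] z 38.8
side -100 90 x [-29.4  27.6] z 38.9
side -70 92 x [-29.6  27.9] z 39.1
side -40 94 x [-29.5  28.4] z 38.8
side -10 102 x [-29.3  27.4] z 39.1
side 20 107 x [-29.5  27.5] z 38.9
yrange [-177.8   30.1]
scene -160 65 x [-29.9  24.6] z 38.8
scene -130 74 x [-28.2  25.6] z 38.9
scene -100 77 x [-29.7  25.7] z 39.0
scene -70 80 x [-29.1  25.2] z 38.8
scene -40 89 x [-30.   25.7] z 38.8
scene -10 96 x [-29.   25.4] z 38.7
scene 20 98 x [-29.7  24.9] z 38.7
yrange [-179.1   27.4]
need shift [ 0.0696 -0.0703  0.0796] turn [-35.29 -35.11 -85.2 ]
need shift [ 0.0696 -0.0703  0.0796] turn [-35.06  35.24  84.65]
need shift [ 0.0696 -0.0703  0.0796] turn [-45.     0.12  -0.28]
[1.20908512e-01 8.46567014e-02 1.78230344e+00 2.27524633e-04
 1.27024104e+00 1.45729448e-01]
```

View pics/scene8.png

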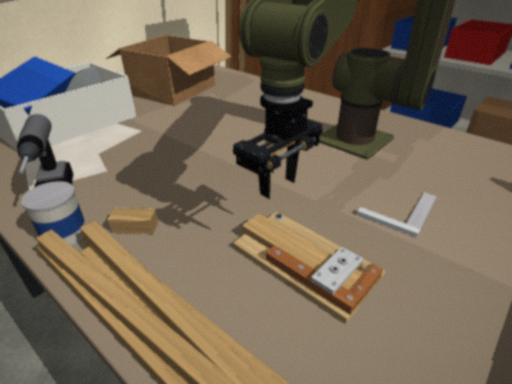

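```bash
python3 - <<'E'
from mv import *
s=env.state();M=env.camera_model("wrist")["camera_from_world"];c=np.linalg.inv(M)[:3,3]
print(wx(s['orientation']).inv().apply(c-s['eef_pos']))
J=R.from_euler('z',TH,degrees=True); z=np.array([1,0,-1])/np.sqrt(2);y=np.array([0,-1,0]);x=np.cross(y,z)
r=J*R.from_matrix(np.stack([x,y,z],1));print(r.as_matrix().round(3))
# tracked pose, two stages: first high
need(jig(-29,-25,38)-J.apply(z)*.12,r)
E
```

```text
[ 0.07672536 -0.00083898 -0.16928691]
[[ 0.707 -0.02   0.707]
 [-0.014 -1.    -0.014]
 [ 0.707  0.    -0.707]]
need shift [ 0.0744 -0.1127  0.0371] turn [-35.06  35.24  84.65]
```

Request:
arm_command --deltas '[[[0.06,-0.11,0.02],[-3,3,7],255],[[0.06,-0.11,0.02],[-6,6,14],255],[[0.06,-0.11,0.02],[-9,9,21],255],[[0.06,-0.11,0.02],[-12,12,28],255],[[0.06,-0.11,0.02],[-15,15,35],255],[[0.06,-0.11,0.02],[-18,18,42],255],[[0.06,-0.11,0.02],[-21,21,49],255],[[0.06,-0.11,0.02],[-24,24,56],255],[[0.06,-0.11,0.02],[-25,25,60],255],[[0.06,-0.11,0.02],[-25,25,60],255]]'

```text
time_s: 9.7
eef_pos: [0.4907, 0.1896, 0.1365]
orientation: [0.004, 0.932, 0.222, 0.288]
contact_force: [-0.6, -0.7, 0.4]
gripper_width: 0.005
```

```bash
python3 - <<'E'
from mv import *
apply([.06,-.11,.02],[-25,25,60]); show(); print(env.state()['joints'].round(2))
J=R.from_euler('z',TH,degrees=True); z=np.array([1,0,-1])/np.sqrt(2);y=np.array([0,-1,0]);x=np.cross(y,z)
r=J*R.from_matrix(np.stack([x,y,z],1))
need(jig(-29,-25,38)-J.apply(z)*.10,r)
E
```

```text
t 9.7 pos [0.4907 0.1896 0.1365] err pos [-0.0023  0.0003 -0.0035] err rot [ 0.09 -0.25 -0.09] F [-0.6 -0.7  0.4] w 0.005
[ 0.29 -0.45  2.37 -0.06  0.64  1.43]
need shift [-0.0023 -0.0122  0.0341] turn [-10.12  10.15  24.66]
```

Request:
arm_command --deltas '[[[-0.001,-0.004,0.01],[-3,3,7],255],[[-0.002,-0.008,0.02],[-6,6,14],255],[[-0.002,-0.012,0.03],[-9,9,21],255],[[-0.002,-0.012,0.034],[-10.1,10.2,24.7],255],[[-0.002,-0.012,0.034],[-10.1,10.2,24.7],255],[[-0.002,-0.012,0.034],[-10.1,10.2,24.7],255]]'

```text
time_s: 10.3
eef_pos: [0.5043, 0.2035, 0.1067]
orientation: [0.004, 0.924, -0.01, 0.382]
contact_force: [0.4, 0.2, 1.4]
gripper_width: 0.002
```

```bash
python3 - <<'E'
from mv import *
apply([-.002,-.012,.034],[-10.1,10.2,24.7]); show(); print(env.state()['joints'].round(2))
print(tojig(env.state()['eef_pos']))
J=R.from_euler('z',TH,degrees=True); z=np.array([1,0,-1])/np.sqrt(2);y=np.array([0,-1,0]);x=np.cross(y,z)
r=J*R.from_matrix(np.stack([x,y,z],1))
need(jig(-29,-25,38),r)
snap("side",9)
E
```

```text
t 10.3 pos [0.5043 0.2035 0.1067] err pos [-0.0007  0.     -0.0023] err rot [-0.09 -0.14 -0.04] F [0.4 0.2 1.4] w 0.002
[ 0.46 -0.35  2.43 -0.8   0.47  2.67]
[-100.18279415  -25.06366859  106.67659943]
need shift [-0.0005 -0.      0.1   ] turn [-0.03 -0.04 -0.05]
```

View pics/side9.png

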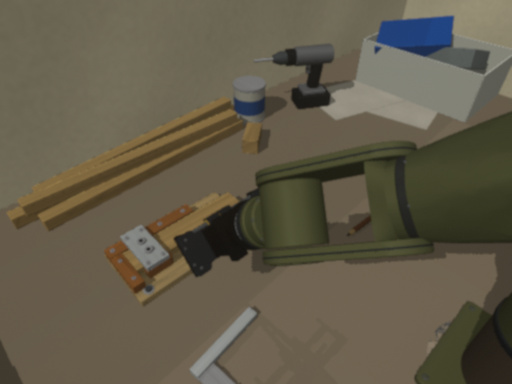

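Request:
arm_command --deltas '[[[0.001,0,0.02],[0,0,0],255],[[0.001,0,0.04],[0,0,0],255],[[0.001,0,0.06],[0,0,0],255],[[0.001,0,0.075],[0,0,0],255],[[0.001,0,0.085],[0,0,0],255],[[0.001,0,0.085],[0,0,0],255]]'

```text
time_s: 10.95
eef_pos: [0.5664, 0.2006, 0.051]
orientation: [0.004, 0.925, -0.009, 0.38]
contact_force: [0.7, 0.4, 0.2]
gripper_width: 0.003
```

```bash
python3 - <<'E'
from mv import *
apply([.001,0,.085],[0,0,0]); show(); print(env.state()['joints'].round(2))
print(tojig(env.state()['eef_pos']))
snap("side",10); snap("wrist",10)
E
```

```text
t 10.95 pos [0.5664 0.2006 0.051 ] err pos [ 0.0005 -0.0017  0.0013] err rot [ 0.01 -0.39 -0.1 ] F [0.7 0.4 0.2] w 0.003
[ 0.39 -0.09  2.34 -1.06  0.32  2.9 ]
[-38.02951419 -26.69549514  50.98135247]
```

View pics/side10.png

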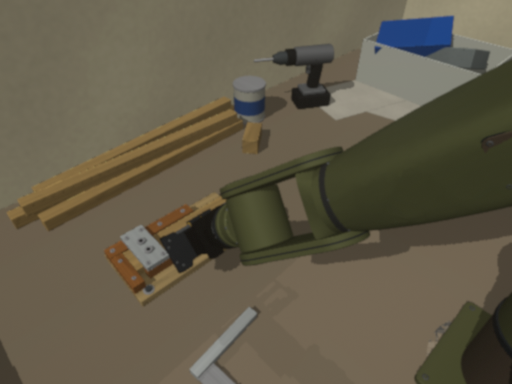

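View pics/wrist10.png

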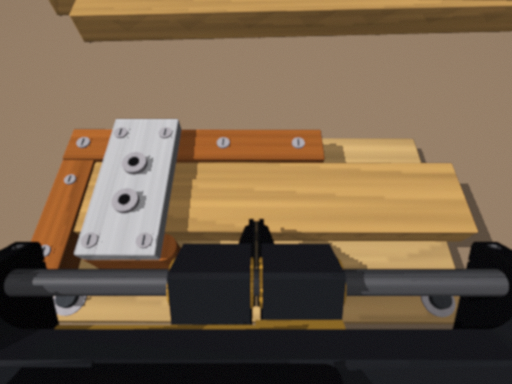

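Request:
arm_command --deltas '[[[0,0,-0.01],[0,0,0],255],[[0,0,-0.03],[0,0,0],255],[[0,0,-0.05],[0,0,0],255],[[0,0,-0.06],[0,0,0],255],[[0,0,-0.06],[0,0,0],255]]'

```text
time_s: 11.55
eef_pos: [0.5238, 0.2028, 0.0969]
orientation: [0.002, 0.924, -0.008, 0.382]
contact_force: [0.3, -0.3, -0.0]
gripper_width: 0.005
```

```bash
python3 - <<'E'
from mv import *
apply([0,0,-.06],[0,0,0]); show(); print(env.state()['joints'].round(2))
az,t=np.radians(12),np.radians(28)
z=np.array([np.sin(t)*np.cos(az),np.sin(t)*np.sin(az),-np.cos(t)]);y=np.array([np.sin(az),-np.cos(az),0]);x=np.cross(y,z)
r=R.from_matrix(np.stack([x,y,z],1));print(x,tojig(JO+z))
need(jig(-70,-25,90),r)
E
```

```text
t 11.55 pos [0.5238 0.2028 0.0969] err pos [ 0.0004 -0.0003  0.0048] err rot [ 0.22 -0.07 -0.05] F [ 0.3 -0.3 -0. ] w 0.005
[ 0.43 -0.29  2.4  -0.84  0.42  2.69]
[0.86365307 0.18357513 0.46947156] [ 457.16098832  106.80533235 -882.94759286]
need shift [ 0.0064 -0.0001  0.0093] turn [  7.82 -16.97 -10.65]
```

Request:
arm_command --deltas '[[[0.002,0,-0.01],[2,-4.2,-2.7],255],[[0.004,0,-0.01],[4,-8.5,-5.3],255],[[0.006,0,-0.005],[6,-12.5,-8],255],[[0.006,0,0.005],[7.8,-17,-10.7],255],[[0.006,0,0.005],[7.8,-17,-10.7],255],[[0.006,0,0.005],[7.8,-17,-10.7],255],[[0.006,0,0.005],[7.8,-17,-10.7],255]]'

```text
time_s: 12.25
eef_pos: [0.5315, 0.2015, 0.0948]
orientation: [-0.025, 0.966, 0.102, 0.238]
contact_force: [-0.8, -1.6, 1.0]
gripper_width: 0.005
```

```bash
python3 - <<'E'
from mv import *
apply([.006,0,.005],[7.8,-17,-10.7]); show(); print(env.state()['joints'].round(2))
slat(11,30,46,-45,27.5);show();print(tojig(env.state()['eef_pos']))
E
```

```text
t 12.25 pos [0.5315 0.2015 0.0948] err pos [ 0.0003 -0.0014  0.002 ] err rot [ 0.06 -0.27 -0.  ] F [-0.8 -1.6  1. ] w 0.005
[ 0.29 -0.22  2.25 -0.06  0.63  1.69]
side 20 107 x [-29.1  27.4] z 38.8
yrange [-177.   31.]
scene -160 68 x [-30.2  25.6] z 39.0
scene -130 75 x [-29.8  25.7] z 38.6
scene -100 85 x [-29.2  26.1] z 39.1
scene -70 81 x [-30.   25.3] z 38.6
scene -40 87 x [-29.4  25.3] z 38.8
scene -10 91 x [-29.7  24.5] z 38.7
scene 20 98 x [-30.5  24.5] z 38.7
yrange [-179.1   27.6]
t 12.35 pos [0.5306 0.2018 0.0942] err pos [-0.0006 -0.0011  0.0015] err rot [ 0.1  -0.32 -0.07] F [-0.7  0.1  0.2] w 0.005
[-73.86767633 -26.18329036  94.23589936]
```

```bash
python3 - <<'E'
from mv import *
s=env.state();p,r=cmd();save(s['eef_pos']+[0,0,.001],wx(s['orientation']))
p,r=cmd()
need(jig(-36,-25,46),r)
J=R.from_euler('z',TH,degrees=True)
print("1mm jig +x,+y,-z in tool:",[r.inv().apply(J.apply(v)).round(3) for v in np.array([[1,0,0],[0,1,0],[0,0,-1.]])])
E
```

```text
need shift [0.01   0.0076 0.0608] turn [0. 0. 0.]
1mm jig +x,+y,-z in tool: [array([0.862, 0.23 , 0.452]), array([ 0.203, -0.973,  0.107]), array([-0.464,  0.   ,  0.886])]
```

Request:
arm_command --deltas '[[[0.003,0.002,0.02],[0,0,0],255],[[0.006,0.004,0.04],[0,0,0],255],[[0.009,0.007,0.055],[0,0,0],255],[[0.01,0.0075,0.061],[0,0,0],255],[[0.01,0.0075,0.061],[0,0,0],255],[[0.01,0.0075,0.061],[0,0,0],255]]'

```text
time_s: 12.95
eef_pos: [0.5692, 0.2027, 0.0461]
orientation: [-0.026, 0.965, 0.103, 0.238]
contact_force: [0.3, -0.2, 0.2]
gripper_width: 0.004
```

```bash
python3 - <<'E'
from mv import *
apply([.01,.0075,.061],[0,0,0]); show(); print(env.state()['joints'].round(2))
snap("wrist",12);show();print(tojig(env.state()['eef_pos']));_,r=cmd()
need(jig(-29,-25,38),r)
E
```

```text
t 12.95 pos [0.5692 0.2027 0.0461] err pos [0.0007 0.0004 0.0003] err rot [ 0.04  0.07 -0.01] F [ 0.3 -0.2  0.2] w 0.004
[ 0.26 -0.05  2.2  -0.05  0.51  1.66]
t 13.0 pos [0.5694 0.2028 0.0465] err pos [0.0009 0.0005 0.0006] err rot [ 0.04  0.11 -0.02] F [ 0.3  0.7 -0.1] w 0.006
[-35.09649354 -24.45667826  46.47463295]
need shift [0.0024 0.0017 0.0101] turn [0. 0. 0.]
```

View pics/wrist12.png

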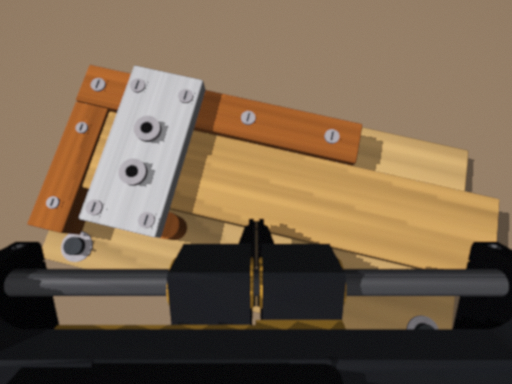

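Request:
arm_command --deltas '[[[0.0008,0.0005,0.003],[0,0,0],255],[[0.0016,0.001,0.006],[0,0,0],255],[[0.0024,0.0014,0.008],[0,0,0],255],[[0.003,0.0017,0.0095],[0,0,0],255],[[0.003,0.0017,0.01],[0,0,0],255],[[0.003,0.0017,0.01],[0,0,0],255]]'

```text
time_s: 13.6
eef_pos: [0.5775, 0.2024, 0.0389]
orientation: [-0.026, 0.965, 0.103, 0.238]
contact_force: [-2.5, -1.0, 3.7]
gripper_width: 0.002
```

```bash
python3 - <<'E'
from mv import *
apply([.003,.0017,.01],[0,0,0]); show();print(tojig(env.state()['eef_pos']))
E
```

```text
t 13.6 pos [0.5775 0.2024 0.0389] err pos [0.0015 0.0002 0.0005] err rot [0.03 0.1  0.  ] F [-2.5 -1.   3.7] w 0.002
[-27.03728688 -24.68689614  38.89121218]
```

Request:
arm_command --deltas '[[[0.0004,0.0002,0.0013],[0,0,0],255],[[0.0008,0.0005,0.0027],[0,0,0],255],[[0.0008,0.0005,0.0027],[0,0,0],255],[[0.0008,0.0005,0.0027],[0,0,0],255]]'

```text
time_s: 14.0
eef_pos: [0.5783, 0.2024, 0.0382]
orientation: [-0.026, 0.966, 0.103, 0.237]
contact_force: [-22.6, -4.5, 24.0]
gripper_width: 0.009
```

```bash
python3 - <<'E'
from mv import *
apply([.0008,.0005,.0027],[0,0,0]); show();print(tojig(env.state()['eef_pos']))
E
```

```text
t 14.0 pos [0.5783 0.2024 0.0382] err pos [0.0003 0.0003 0.0018] err rot [ 0.04 -0.07 -0.01] F [-22.6  -4.5  24. ] w 0.009
[-26.2126288  -24.62995431  38.15056088]
```

Request:
arm_command --deltas '[[[-0.0004,-0.0002,-0.0012],[0,0,0],255],[[-0.0004,-0.0002,-0.0012],[0,0,0],255],[[-0.0004,-0.0002,-0.0012],[0,0,0],255]]'

```text
time_s: 14.3
eef_pos: [0.578, 0.2024, 0.0385]
orientation: [-0.026, 0.966, 0.103, 0.238]
contact_force: [-11.9, -2.6, 13.7]
gripper_width: 0.004
```

```bash
python3 - <<'E'
from mv import *
apply([-.0004,-.0002,-.0012],[0,0,0]); show();print(tojig(env.state()['eef_pos']))
slat(13,30,46,-45,27.5);show()
snap("wrist",13)
E
```

```text
t 14.3 pos [0.578  0.2024 0.0385] err pos [0.0009 0.0003 0.0012] err rot [ 0.03  0.04 -0.  ] F [-11.9  -2.6  13.7] w 0.004
[-26.50830892 -24.65673196  38.46935292]
side -160 11 x [-28.7 -25.9] z 34.2
side -130 11 x [-28.4 -25.5] z 34.9
side 20 23 x [-28.  27.] z 38.6
yrange [-178.3   31.5]
scene -160 70 x [-29.3  25.8] z 38.8
scene -130 72 x [-28.6  25.2] z 38.8
scene -100 76 x [-28.2  25.5] z 38.8
scene -70 78 x [-28.7  24. ] z 38.9
scene -40 84 x [-29.   23.9] z 38.6
scene -10 96 x [-29.7  24.5] z 38.7
scene 20 96 x [-28.   25.4] z 38.9
yrange [-179.6   27.6]
t 14.4 pos [0.578  0.2024 0.0385] err pos [0.0009 0.0003 0.0012] err rot [ 0.03  0.04 -0.  ] F [-11.4  -2.9  14. ] w 0.006
```

View pics/wrist13.png

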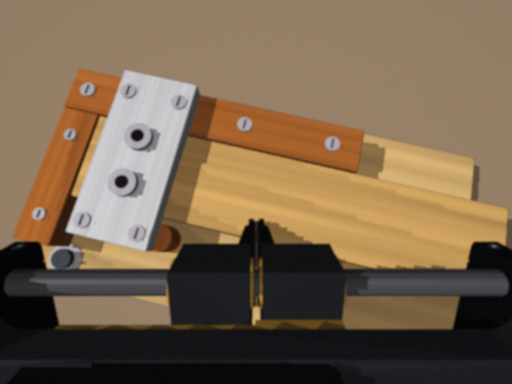

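View pics/scene13.png

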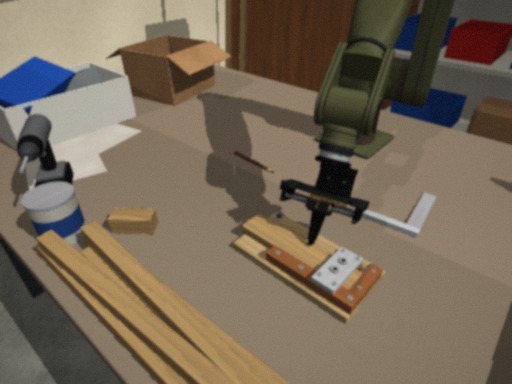

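```bash
python3 - <<'E'
from mv import *
W=snap("wrist",14).reshape(-1,3); p=cv2.imread("pics/wrist14.png")
J=np.array(W-JO)@R.from_euler('z',TH,degrees=True).as_matrix()*1000
b=J[(J[:,2]>30)&(J[:,2]<40.2)&(J[:,0]>-40)&(J[:,0]<26)&(J[:,1]>-185)&(J[:,1]<102)]
Y=[];N=[];F=[]
fe=J[(J[:,2]>40.2)&(J[:,2]<46)&(J[:,0]>22)&(J[:,0]<70)]
for y in range(-165,30,10):
    s=b[abs(b[:,1]-y)<4]; f=fe[abs(fe[:,1]-y)<4]
    print(y,len(s), np.percentile(s[:,0],1).round(1) if len(s)>10 else None, np.median(s[:,2]).round(1) if len(s) else None, "fence",np.percentile(f[:,0],[1,99]).round(1) if len(f)>10 else None, np.median(f[:,2]).round(1) if len(f) else None)
s=J[(abs(J[:,0])<20)&(J[:,1]>83)&(J[:,1]<130)]
for y in range(84,130,2):
    t=s[abs(s[:,1]-y)<1]; print(y,len(t),np.median(t[:,2]).round(1) if len(t) else None)
c=cv2.resize(p[50:260,0:230],None,fx=3.3,fy=2.8,interpolation=cv2.INTER_CUBIC)
cv2.imwrite("pics/crop14.png",c);show()
E
```

```text
-165 443 2.6 37.3 fence None None
-155 799 -17.3 37.3 fence None None
-145 910 -19.5 37.3 fence None None
-135 951 -21.7 37.3 fence None None
-125 998 -24.0 37.3 fence None None
-115 1039 -26.4 37.3 fence None None
-105 1082 -28.9 37.3 fence None None
-95 1098 -29.5 37.3 fence None None
-85 1086 -29.4 37.3 fence None None
-75 979 -27.0 37.3 fence [28.8 57.2] 40.7
-65 909 -21.8 37.3 fence [28.7 57.1] 40.8
-55 948 -24.2 37.3 fence [28.7 57.3] 40.7
-45 986 -26.6 37.3 fence [28.6 57.1] 40.6
-35 942 -27.0 37.3 fence [28.5 57.1] 40.6
-25 776 -17.3 37.2 fence [28.7 57.1] 40.7
-15 950 -28.7 37.3 fence [28.7 57. ] 40.6
-5 1011 -29.2 37.2 fence [28.5 57.5] 40.8
5 1002 -29.2 37.2 fence [28.6 57.1] 40.7
15 996 -29.2 37.2 fence [29.2 57.5] 40.6
25 1031 -38.6 37.2 fence [28.8 57.4] 40.6
84 140 52.0
86 1 50.6
88 0 None
90 0 None
92 0 None
94 60 37.5
96 178 37.1
98 161 37.2
100 275 38.2
102 178 39.2
104 174 39.2
106 176 39.2
108 176 39.3
110 168 39.4
112 170 39.4
114 171 39.4
116 163 39.4
118 155 39.2
120 172 39.2
122 149 39.1
124 119 38.9
126 6 38.0
128 0 None
t 14.5 pos [0.578  0.2024 0.0385] err pos [0.0009 0.0003 0.0012] err rot [ 0.03  0.04 -0.  ] F [-11.3  -1.8  12.8] w 0.004
```

View pics/crop14.png

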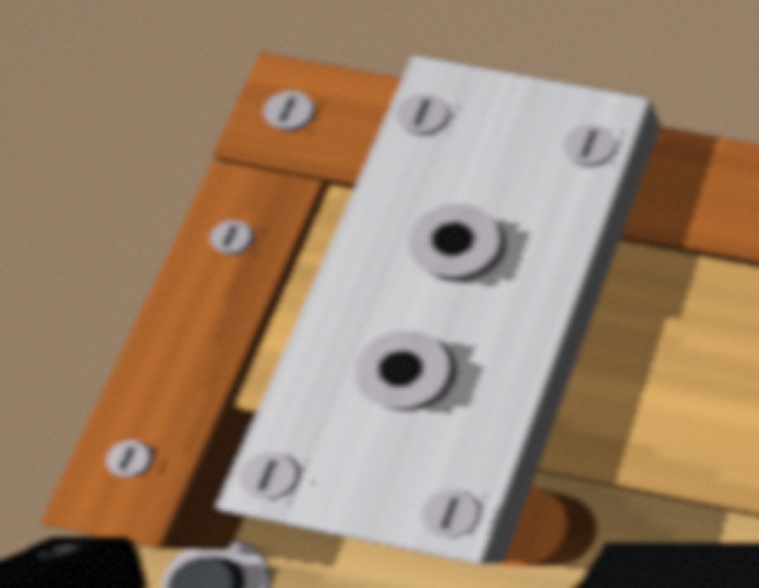

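```bash
python3 -c "
from bench import env
print(env.close_job()); s=env.state(); print(s['contact_force'],s['time_s'])"
```

```text
the job is handed in; nothing more can be done
None
the job is handed in; nothing more can be done
```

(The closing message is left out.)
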